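Click the dish rack's keeper home in front of the small bowl

ROBOT

A 6-joint arm with a two-finger parallel gripper is mounted at the origin on the work surface. World frame = base frame: x ahead of the robot, y to its left, z up, the work surface at z = 0. Lengths are in m, angles in degrees, forces in N, time in s.
With the tool pointing down it reaches from about 0.3 to 0.75 m from the base axis. Payload 8.5 kg.
Tool frame: the origin (TCP) lies at the very end of the fingers, on their centre line; the grasp point (between the pads) lies 19 mm behind it; z points along the fingers, y is the line along which they close (so a half turn about z gives the same grasp; the last joint's range is limited). The gripper opens to 85 mm and grips with 20 to 120 N. Pads are 22 mm wide; open, the fingers measure 114 mm over their backs; the gripper's body (76 mm by 85 mm) begins 54 mm behind the grasp point. The pads swing forward as they close: fully open they stand 13 mm farther back than shut.
Start: joints at [64.842, 21.807, 74.336, -0, 83.858, -12.336], TCP at [0.122, 0.536, 0.231] pointing down, gripper open.
Joint ranges: [-178.18, 178.18], [-50.72, 133.34], [12.68, 142.11], [-81.47, 261.47], [9.98, 163.14], [-165.26, 165.26]. Speed limits (degrees/s): [136.94, 136.94, 180, 180, 180, 180].

INTERFACE

Orientations are given as a 3x3 rotation matrix whose columns are the frame's x, y, z axes.
In Python, from rig import env, imaging gives the robot as it stands. The module is installed in compiled form; this text tells all that it offers.
- The arm moves only by the tool arm_command, never from a script. Its arguments are lists of equal length, an entry for each row: "turn": the turn, a rotation vector about the tool's x, y, z in units of 5 degrees (1.0 is 5 degrees), a list of three; "xyz": the shift along the tool's x, y, z in units of 50 mm (1.0 is 50 mm), a list of three; "claw": the finger opening in mm, from 0 to 85.4. A call has 1 to 12 rows; each row shifts and turns the commanded pose from where the row before left it, along the tool's axes as they then stand; what a row does not reach is not made up. A row lasts 1/10 s, in which the tool goes at most 50 mm and 8.59 degrees, less where a joint would pass 70% of its speed; a pose out of reach is approached as far as the arm can. A call is refused whole if a number of a shift passes 1 or a number of a turn 1, either way. A call with a gripper value outside its range is refused whole. The fingers move at their own pace and stop on an object; "squeeze" is the grip in N (left out, the last holds). Time passes only in rows, so rows that do not move let the fingers close. It gives the time, the measured TCP pose, the force, the opening and the grip force at its end, in the units of the state.
- env.observe(): the state, without advancing time (a new reading comes with each control period).
- imaging.get_image(name): name is "scene" or "top"; returns (picture, depth): 400x640x3 uint8, blue, green, red; 400x640 float32, m along the optical axis (not along the pixel's ray), 0 where there is no reading.
- imaging.camera_info(name): a dict with "camera_matrix" (3x3 intrinsics, pixels), "rvec" (rotation vector, rad) and "tvec" (3), from world to camera coordinates, as OpenCV has them. Camera axes: x right, y down, z forward; pixel columns grow to the right and rows downward; lengths in m; the calibration is good to about 2 mm. A picture is of the moment at which its call begins. camera_info takes no time and is no camera call.
- env.close_job(): hands the job in; it is judged then, once.
The state is a dict: "time_s": time; "q": joint angles; "qvel": joint speeds; "joint_efforts": joint torques, N m; "position": TCP position; "tool_rot": TCP orientation; "ft_force": force on the tool from outside, world axes, zero at the start; "wrist_torque": the same for the moment, N m; "grip_width": finger opening in m; "gripper_force": force on a finger pad.
Only numpy, scipy, OpenCV 4.12 (cv2) and the standard library are available. Lean on these libraries where they do the work, as an engineer would, in place of code of your own. Each camera call takes 0.05 s, during which the arm holds its last target. There are 200 camera calls.

TASK

The rattling window makes the bowls creep forward in the dish rack. With a fingertip, push the sliding keeper along the rack's front rail by the side of its upright tab until it drops into the notch in front of the smaller of the two steel bowls, and leave it clicked in there. Only push the tab, never pinch it, and leave the bowls and everything else on the counter where they are.

Things in the scene. Friction and masses are not known exactly. Their poses are not given: they have to be found in the camera images.
- rack: Fixed steel-wire dish rack, 300 mm wide (y), 220 mm deep (x). Origin: centre of its underside, on the counter; -x is its front, facing the robot. The bowls stand at x = 0, y = +85 and -85 mm, one in each place, between wire hoops 88 mm high. Along the front, at x = -105 mm, runs a level aluminium rail: 22 mm deep, 280 mm long, top 75 mm up, an 85 mm high post at each end.
- notch_left (a point): Centre of the notch in the rail in front of the bowl place on the rack's +y side, at rail-top height (75 mm up); rack frame x = -105, y = +85 mm. V-shaped, 16 mm wide along the rail, 6 mm deep, right across the rail.
- notch_right (a point): The same on the rack's -y side: rack frame x = -105, y = -85 mm. The rail has just these two notches.
- keeper (a joint): The keeper's position along the rail (m) = rack-frame y of its centre, which stays on the rail. Range -0.115 to 0.115, notches at -0.085 and 0.085; it starts between them. Sliding takes about 2 N. Within 6 mm of a notch's centre a spring pin drops and draws the keeper to the centre: the push felt dips and it may run 5 mm ahead of the finger. Pushing on out takes about 7 N.
- keeper_tab (a point): Centre of the top edge of the keeper's upright tab, 131 mm up, rack frame x = -115 mm. The keeper is a dark steel saddle 44 mm long on the rail, top 89 mm up; on it the tab (24 mm along the rail, 16 deep, 42 high; push its side faces), behind that the brass pin head (10 mm wide, top 101 mm up), then a gate plate 36 mm wide at x = -75 to -70 mm, top 105 mm up.
- pin (a joint): How far the keeper's spring pin has dropped, in m: about 0.0007 while the keeper slides on the plain rail, about 0.0055 when it sits at the bottom of a notch.
- bowl_small: Smaller steel bowl, 90 mm across, 44 mm deep, standing loose on edge in the rack with its axis along the rack's y. Origin at its centre, 64 mm above the counter; its top is 109 mm up.
- bowl_large: Larger steel bowl, 124 mm across, 50 mm deep, standing likewise in the other place. Origin at its centre, 86 mm above the counter; its top is 148 mm up and its front is 8 mm clear of the keeper's gate.
- glass_pot: Small glass pot, 64 mm across, 55 mm high, on the counter in front of the rack. Origin under its centre. Leave alone.
- spoon_rest: White ceramic spoon rest, a 92 mm round dish 14 mm high with a short tail 40 mm long, on the counter in front of the rack. Origin under the dish's centre. Leave alone.
- tub: Lime green plastic tub, 130 by 170 mm, 85 mm high, left of the rack. Origin under its centre. Leave alone.
- scoop: Wooden scoop, a 64 mm cup 35 mm high with a flat handle 130 mm long towards its -x, right of the rack. Origin under the cup. Leave alone.
- mug: Blue mug, 80 mm across, 90 mm high, right of the rack, its handle towards its own +y. Origin under its centre. Leave alone.
Things that resemble listed ones, but are neither listed nor needed, are in the scene too. Leave any green or pink look-alike of the bowl_small alone.

How it is judged (in metres and radians):
At the end, for the whole second after the job is handed in: The keeper rests within 3 mm of the centre of the notch in front of the small bowl, with its spring pin dropped more than 3 mm; both bowls and all other things within 20 mm of where they began (((y of bowl_small in the frame of rack above 0 m and value of joint keeper between 0.082 and 0.088 m) or (y of bowl_small in the frame of rack below 0 m and value of joint keeper between -0.088 and -0.082 m)) and value of joint pin above 0.003 m and velocity of joint keeper between -0.005 and 0.005 m/s and distance of each of bowl_large, bowl_small, glass_pot, spoon_rest, tub, scoop, mug from where it was at the start of the episode below 0.02 m); the robot touches nothing.
It fails at once if the tab is pinched (fingers press on both of its halves at once) (contact force between the fingers and keeper_c0 above 0.5 N and contact force between the fingers and keeper_c1 above 0.5 N).
It fails at once if a bowl is lifted or knocked more than 20 mm out of place (distance of any of bowl_large, bowl_small from where it was at the start of the episode above 0.02 m).
It fails at once if something else on the counter is lifted, carried or knocked more than 20 mm away (distance of any of glass_pot, spoon_rest, tub, scoop, mug from where it was at the start of the episode above 0.02 m).
It also fails if it takes over 40 s, if anything falls off the work surface, if the arm or the gripper's body presses on something with over 40 N, if the wrist force passes 120 N, or if a joint passes its speed limit or range.

## Working session

There is one attempt and no reset: what is moved stays moved. The work goes in short steps, Python scripts to look and compute and a tool call to move; the robot and the scene stay as the last step left them, time stands still between calls to the robot, and variables do not carry over. Pictures are saved under pics/ and viewed, at most 10 in all, crops included, and the job is handed in when it is done.

Besides the shell and the picture viewer there is one more tool, called after "Call:" as name(argument=value, ...) on one line, values as JSON. arm_command: Moves the arm, as the interface text tells. Its arguments: {"type":"object","properties":{"turn":{"type":"array"},"xyz":{"type":"array"},"claw":{"type":"array"},"squeeze":{"type":"number"}},"required":["turn","xyz","claw"]}

```bash
mkdir -p pics; cat > h.py <<'E'
import numpy as np, cv2
from rig import env, imaging
def cam(n):
    c=imaging.camera_info(n); R=cv2.Rodrigues(np.array(c["rvec"],float))[0]
    return np.array(c["camera_matrix"],float),R,np.array(c["tvec"],float).reshape(3)
def cloud(n,d):
    K,R,t=cam(n); v,u=np.mgrid[0:d.shape[0],0:d.shape[1]]
    P=np.stack([(u-K[0,2])/K[0,0]*d,(v-K[1,2])/K[1,1]*d,d],-1)
    return (P-t)@R
E
python3 - <<'E'
from h import *
for n in("scene","top"):
    p,d=imaging.get_image(n); cv2.imwrite(f"pics/{n}0.png",p); np.save(f"{n}0.npy",d)
    K,R,t=cam(n); print(n,-R.T@t,R[2],K[0,0])
s=env.observe(); print(s["time_s"],s["position"],s["tool_rot"],s["grip_width"],s["ft_force"])
E
```

```text
scene [1.2198675  1.03081678 0.87906477] [-0.46097117 -0.69639782 -0.55003241] 475.59577219709774
top [0.44873622 0.0180902  1.13826544] [ 0.09865774  0.00709908 -0.9950961 ] 404.4376315873366
0.1 [0.12194506 0.5360404  0.2307882 ] [[-9.75064282e-01  2.21921963e-01 -5.36309201e-04]
 [ 2.21922454e-01  9.75063618e-01 -1.16809980e-03]
 [ 2.63708589e-04 -1.25799145e-03 -9.99999174e-01]] 0.08561616857373412 [-0.56962759 -0.26947123  0.17937149]
```

View pics/scene0.png

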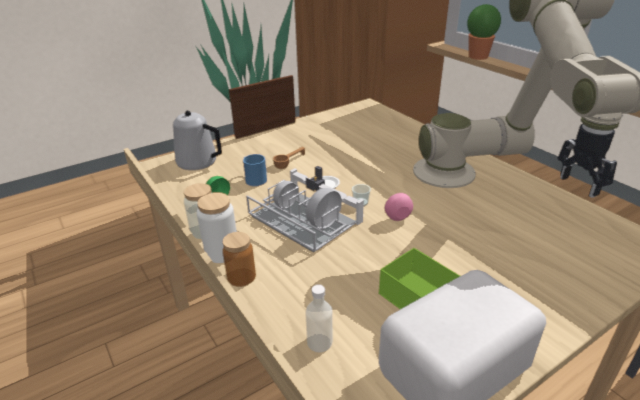

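View pics/top0.png

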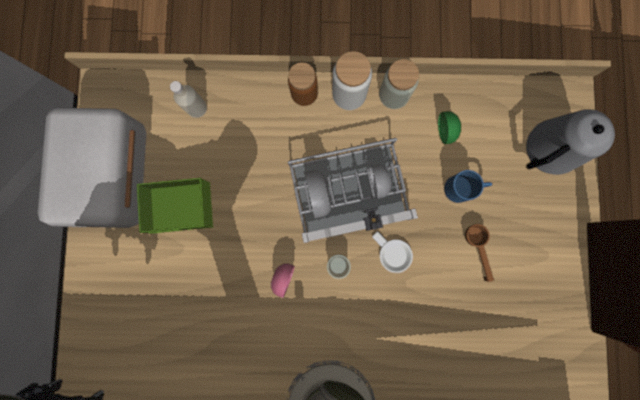

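The top view shows the rack around (350,190): the large bowl on the left (318,193), a smaller one on the right (380,180), and the keeper at (373,220). The green (450,127) and pink (283,281) half-bowls outside the rack are look-alikes. The steel bowl at (380,180) is the candidate for the small bowl, so I'll measure it and check it in a crop.

```bash
python3 - <<'E'
from h import *
p=cv2.imread("pics/top0.png"); q=cv2.imread("pics/scene0.png")
a=cv2.resize(p[125:285,270:430],(560,560),interpolation=cv2.INTER_CUBIC); cv2.imwrite("pics/c_top.png",a)
b=cv2.resize(q[155:255,235:375],(784,560),interpolation=cv2.INTER_CUBIC); cv2.imwrite("pics/c_scene.png",b)
d=np.load("top0.npy"); P=cloud("top",d)
print("table z",np.median(P[300:330,200:260,2]))
def px(u,v): print((u,v),P[v,u].round(3))
for u,v in[(307,238),(415,214),(340,231),(395,220),(373,220),(374,214),(318,175),(380,165)]: px(u,v)
# rail: band of height 65..90 near front edge
z=P[...,2]; reg=np.zeros(z.shape,bool); reg[195:250,295:425]=1
m=reg&(z>.068)&(z<.08); Q=P[m][:,:2]; 
l=cv2.fitLine(Q.astype(np.float32),cv2.DIST_HUBER,0,.01,.01).ravel(); print("rail",l,len(Q)); 
dv=l[:2]; s=(Q-l[2:])@dv; off=(Q-l[2:])@[-dv[1],dv[0]]; k=abs(off)<.015
print("ends",l[2:]+dv*s[k].min(),l[2:]+dv*s[k].max(),np.ptp(s[k]))
m=reg&(z>.115); v,u=np.nonzero(m); 
for a in zip(u,v,P[m].round(3).tolist()):
  if a[0]>355: print(a)
ds=np.load("scene0.npy"); S=cloud("scene",ds); zz=S[...,2]
m=np.zeros(zz.shape,bool); m[160:195,305:330]=1; m&=(zz>.1)&(zz<.14); print("scene tab",S[m].mean(0),S[m].min(0),S[m].max(0),m.sum())
E
```

```text
table z -0.00046394506671207315
(307, 238) [0.45  0.068 0.084]
(415, 214) [ 0.517 -0.212  0.085]
(340, 231) [ 0.47  -0.018  0.075]
(395, 220) [ 0.501 -0.161  0.076]
(373, 220) [ 0.499 -0.101  0.097]
(374, 214) [ 0.516 -0.105  0.085]
(318, 175) [0.609 0.042 0.13 ]
(380, 165) [ 0.645 -0.12   0.087]
rail [ 0.22253713 -0.9749242   0.48781627 -0.0744712 ] 766
ends [0.45530847 0.06794389] [ 0.51959219 -0.21367994] 0.2888674014352731
(np.int64(378), np.int64(197), [0.449, 0.018, 1.138])
(np.int64(401), np.int64(199), [0.449, 0.018, 1.138])
(np.int64(370), np.int64(206), [0.449, 0.018, 1.138])
(np.int64(390), np.int64(206), [0.449, 0.018, 1.138])
(np.int64(367), np.int64(208), [0.449, 0.018, 1.138])
(np.int64(377), np.int64(208), [0.449, 0.018, 1.138])
(np.int64(384), np.int64(210), [0.449, 0.018, 1.138])
(np.int64(414), np.int64(212), [0.449, 0.018, 1.138])
(np.int64(401), np.int64(214), [0.449, 0.018, 1.138])
(np.int64(376), np.int64(222), [0.493, -0.106, 0.121])
(np.int64(377), np.int64(222), [0.493, -0.108, 0.128])
(np.int64(378), np.int64(222), [0.493, -0.11, 0.129])
(np.int64(379), np.
[... 3310 characters left out ...]
nt64(228), [0.478, -0.109, 0.119])
(np.int64(378), np.int64(228), [0.478, -0.11, 0.128])
(np.int64(373), np.int64(229), [0.475, -0.098, 0.129])
(np.int64(365), np.int64(233), [0.449, 0.018, 1.138])
(np.int64(388), np.int64(233), [0.449, 0.018, 1.138])
(np.int64(415), np.int64(233), [0.449, 0.018, 1.138])
(np.int64(408), np.int64(240), [0.449, 0.018, 1.138])
(np.int64(374), np.int64(243), [0.449, 0.018, 1.138])
(np.int64(398), np.int64(244), [0.449, 0.018, 1.138])
(np.int64(416), np.int64(247), [0.449, 0.018, 1.138])
(np.int64(415), np.int64(248), [0.449, 0.018, 1.138])
scene tab [ 0.50256258 -0.08526596  0.11558097] [ 0.47655092 -0.11664905  0.10000908] [0.59388683 0.04088373 0.1394617 ] 112
```

View pics/c_top.png

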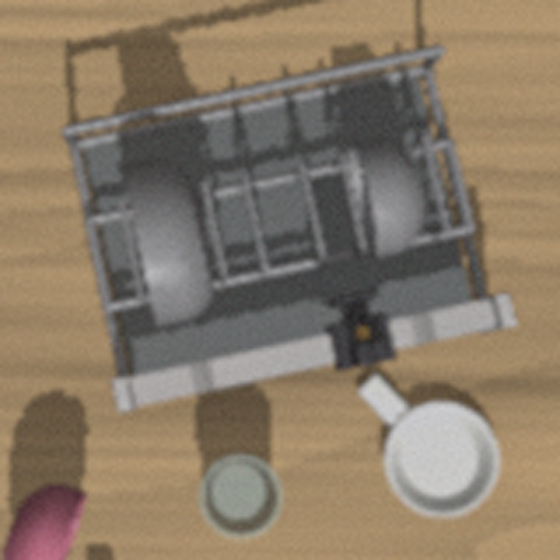

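View pics/c_scene.png

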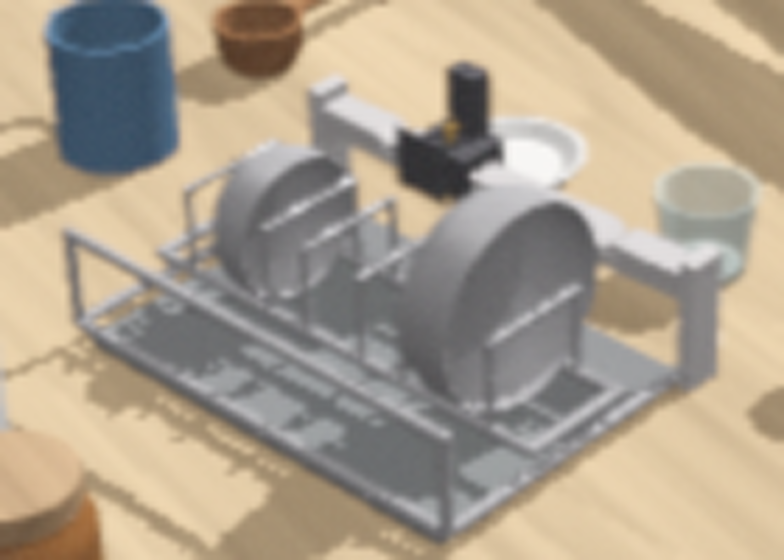

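The crops confirm it: the steel bowl on the right (−y side, top crop (395,200)) is plainly smaller than the left one (170,240). The notches show at (203,375) and (427,325) and the keeper between them at (362,335). The rack yaw is about 12.9°, the keeper is at y ≈ −0.032, and it has to go to −0.085. First I turn the tool to line up with the rail and shut the fingers.

Call:
arm_command(turn=[[0,0,-0.86],[0,0,-0.86],[0,0,-0.86],[0,0,-0.86],[0,0,-0.86],[0,0,-0.84],[0,0,0]], xyz=[[0,0,0],[0,0,0],[0,0,0],[0,0,0],[0,0,0],[0,0,0],[0,0,0]], claw=[0,0,0,0,0,0,0], squeeze=20)

```text
time_s: 0.8
position: [0.122, 0.5361, 0.231]
tool_rot: [[-0.975, -0.223, -0.0], [-0.223, 0.975, -0.001], [0.0, -0.001, -1.0]]
ft_force: [-0.9, -0.1, 0.3]
grip_width: 0.0002
gripper_force: 0.0
```

Call:
arm_command(turn=[[0,0,0],[0,0,0],[0,0,0],[0,0,0],[0,0,0],[0,0,0],[0,0,0],[0,0,0],[0,0,0],[0,0,0],[0,0,0],[0,0,0]], xyz=[[-0.23,-0.7,0],[-0.23,-0.7,0],[-0.23,-0.7,0],[-0.23,-0.7,0],[-0.23,-0.7,0],[-0.23,-0.7,0],[-0.23,-0.7,0],[-0.23,-0.7,0],[-0.23,-0.7,0],[-0.23,-0.7,0],[-0.23,-0.7,0],[0,0,0]], claw=[0,0,0,0,0,0,0,0,0,0,0,0])

```text
time_s: 2.0
position: [0.333, 0.1865, 0.2313]
tool_rot: [[-0.976, -0.216, 0.0], [-0.216, 0.976, -0.001], [-0.0, -0.001, -1.0]]
ft_force: [0.4, 1.4, -0.2]
grip_width: 0.0
gripper_force: 0.0
```

Call:
arm_command(turn=[[0,0,0],[0,0,0],[0,0,0],[0,0,0],[0,0,0],[0,0,0],[0,0,0],[0,0,0],[0,0,0],[0,0,0],[0,0,0],[0,0,0]], xyz=[[-0.17,-0.54,0],[-0.17,-0.54,0],[-0.17,-0.54,0],[-0.17,-0.54,0],[-0.17,-0.54,0],[-0.17,-0.54,0],[-0.17,-0.54,0],[-0.17,-0.54,0],[-0.17,-0.54,0],[-0.17,-0.54,0],[0,0,0],[0,0,0]], claw=[0,0,0,0,0,0,0,0,0,0,0,0])

```text
time_s: 3.2
position: [0.474, -0.0546, 0.2309]
tool_rot: [[-0.975, -0.221, -0.001], [-0.221, 0.975, 0.001], [0.001, 0.001, -1.0]]
ft_force: [0.6, -0.9, 0.1]
grip_width: 0.0001
gripper_force: 0.0
```

```bash
python3 - <<'E'
from h import *
s=env.observe(); print(s["time_s"],s["position"],s["ft_force"])
p,d=imaging.get_image("scene"); np.save("s1.npy",d)
cv2.imwrite("pics/s1.png",cv2.resize(p[95:245,235:425],(760,600),interpolation=cv2.INTER_CUBIC))
E
```

```text
3.2 [ 0.47401563 -0.05461817  0.23094961] [ 0.62181203 -0.94097777  0.11742981]
```

View pics/s1.png

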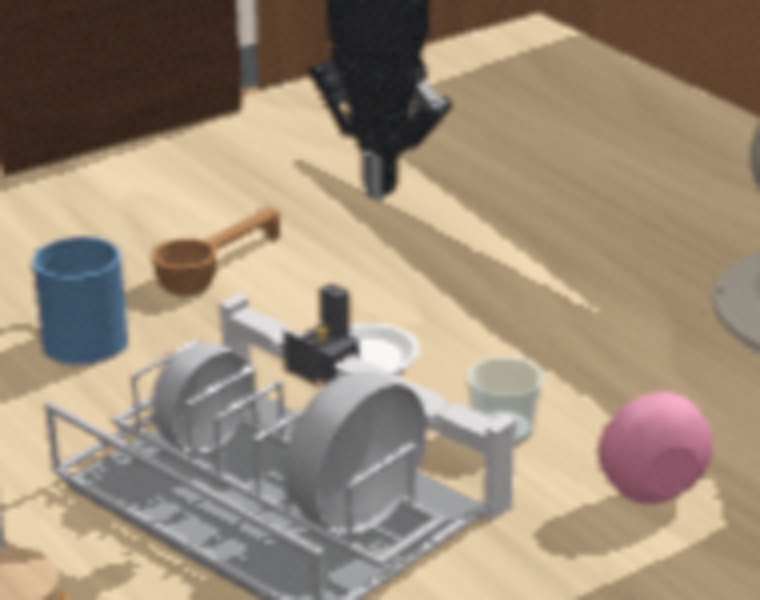

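The view shows the closed fingertips at crop (380,190), about 35 px wide. The knuckles only widen well above the tip, and the tab is at (335,310). It's clear to come down on the +y side of the tab.

Call:
arm_command(turn=[[0,0,0],[0,0,0],[0,0,0],[0,0,0],[0,0,0],[0,0,0],[0,0,0],[0,0,0],[0,0,0]], xyz=[[0,0,0.36],[0,0,0.36],[0,0,0.36],[0,0,0.36],[0,0,0.36],[0,0,0.36],[0,0,0.36],[0,0,0],[0,0,0]], claw=[0,0,0,0,0,0,0,0,0])

```text
time_s: 4.15
position: [0.4741, -0.0544, 0.1059]
tool_rot: [[-0.975, -0.223, 0.0], [-0.223, 0.975, 0.0], [-0.0, 0.0, -1.0]]
ft_force: [-0.2, 0.2, 0.2]
grip_width: 0.0001
gripper_force: 0.0
```

Call:
arm_command(turn=[[0,0,0],[0,0,0],[0,0,0],[0,0,0],[0,0,0],[0,0,0],[0,0,0],[0,0,0]], xyz=[[0,-0.08,0],[0,-0.08,0],[0,-0.08,0],[0,-0.08,0],[0,-0.08,0],[0,-0.08,0],[0,0,0],[0,0,0]], claw=[0,0,0,0,0,0,0,0])

```text
time_s: 4.95
position: [0.4795, -0.0785, 0.1053]
tool_rot: [[-0.975, -0.223, -0.0], [-0.223, 0.975, 0.0], [0.0, 0.0, -1.0]]
ft_force: [-0.2, 0.6, 0.4]
grip_width: 0.0004
gripper_force: 0.0
```

Call:
arm_command(turn=[[0,0,0],[0,0,0],[0,0,0],[0,0,0]], xyz=[[0,-0.08,0],[0,-0.08,0],[0,0,0],[0,0,0]], claw=[0,0,0,0])

```text
time_s: 5.35
position: [0.4815, -0.0866, 0.1053]
tool_rot: [[-0.975, -0.223, 0.0], [-0.223, 0.975, -0.0], [-0.0, -0.001, -1.0]]
ft_force: [-0.3, -0.6, -0.2]
grip_width: 0.0003
gripper_force: 0.0
```

Call:
arm_command(turn=[[0,0,0],[0,0,0],[0,0,0]], xyz=[[0,-0.06,0],[0,-0.06,0],[0,0,0]], claw=[0,0,0])

```text
time_s: 5.65
position: [0.4828, -0.0926, 0.1053]
tool_rot: [[-0.975, -0.223, 0.0], [-0.223, 0.975, -0.0], [-0.0, -0.0, -1.0]]
ft_force: [-0.8, 0.4, -0.5]
grip_width: -0.0001
gripper_force: 0.3
```

Call:
arm_command(turn=[[0,0,0],[0,0,0],[0,0,0]], xyz=[[0,-0.06,0],[0,-0.06,0],[0,0,0]], claw=[0,0,0])

```text
time_s: 5.95
position: [0.4842, -0.0986, 0.1053]
tool_rot: [[-0.975, -0.223, 0.0], [-0.223, 0.975, -0.001], [-0.0, -0.001, -1.0]]
ft_force: [0.8, 0.2, 0.2]
grip_width: -0.0005
gripper_force: 0.2
```

Call:
arm_command(turn=[[0,0,0],[0,0,0],[0,0,0]], xyz=[[0,-0.06,0],[0,-0.06,0],[0,0,0]], claw=[0,0,0])

```text
time_s: 6.25
position: [0.4855, -0.1045, 0.1054]
tool_rot: [[-0.975, -0.223, 0.0], [-0.223, 0.975, -0.001], [-0.0, -0.001, -1.0]]
ft_force: [-0.3, 0.3, 0.3]
grip_width: 0.0001
gripper_force: 0.2
```

```bash
cat > look.py <<'E'
import sys
from h import *
s=env.observe(); M=np.array([.4875,-.0729]); Y=np.array([-.2225,.975]); X=np.array([.975,.2225])
t=np.array(s["position"])[:2]-M; print("t",s["time_s"],"tcp rack",(t@X-.105).round(4),(t@Y).round(4),np.array(s["ft_force"]).round(2))
p,d=imaging.get_image("scene"); P=cloud("scene",d); z=P[...,2]; q=P[...,:2]-M; ry=q@Y; rx=q@X-.105
# gate plate top and dark saddle seen from behind
dark=p.max(2)<75
m=dark&(d>0)&(z>.078)&(z<.103)&(rx>-.082)&(rx<-.06)&(abs(ry)<.13)
v=np.sort(ry[m]); print("gate n",m.sum(),"range",np.percentile(v,[2,98]).round(4),"centre",np.percentile(v,[2,98]).mean().round(4))
if len(sys.argv)>1: cv2.imwrite(sys.argv[1],cv2.resize(p[125:225,255:375],(720,600),interpolation=cv2.INTER_CUBIC))
E
python3 look.py pics/s2.png
```

```text
t 6.25 tcp rack -0.114 -0.0303 [-0.25  0.34  0.32]
gate n 45 range [-0.0645 -0.0367] centre -0.0506
```

View pics/s2.png

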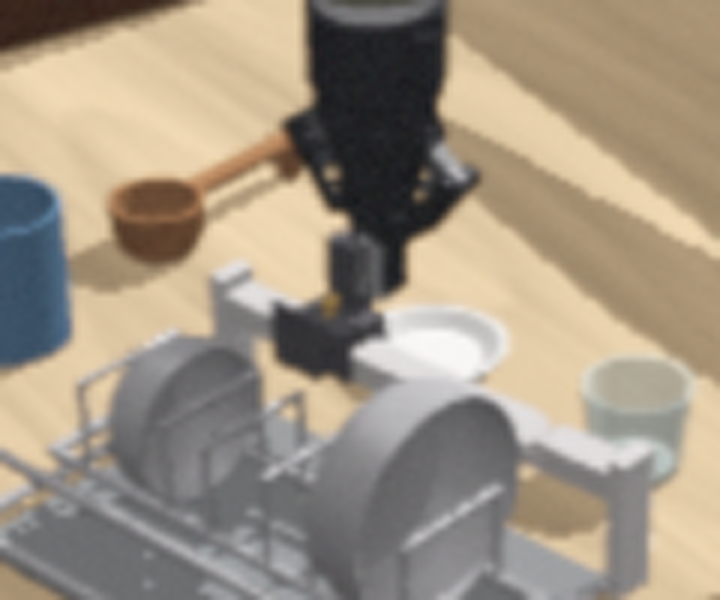

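The fingertip at crop (385,270) bears on the +y side of the tab (355,265), and the keeper has moved. I'll calibrate the gate reading against the first picture, taken at y ≈ −0.032, and find the notch from that.

```bash
python3 - <<'E'
from h import *
M=np.array([.4875,-.0729]); Y=np.array([-.2225,.975]); X=np.array([.975,.2225])
p=cv2.imread("pics/scene0.png"); P=cloud("scene",np.load("scene0.npy")); z=P[...,2]; q=P[...,:2]-M; ry=q@Y; rx=q@X-.105
m=(p.max(2)<75)&(z>.078)&(z<.103)&(rx>-.082)&(rx<-.06)&(abs(ry)<.13)
print(m.sum(),np.percentile(ry[m],[2,98]))
p,d=imaging.get_image("top"); P=cloud("top",d); z=P[...,2]; q=P[...,:2]-M; ry=q@Y; rx=q@X-.105
# dark saddle's front/rear in top view
m=(p.max(2)<75)&(z>.08)&(z<.1)&(rx>-.13)&(rx<-.065)&(abs(ry)<.13); print("top now",m.sum(),np.percentile(ry[m],[2,98]))
p=cv2.imread("pics/top0.png"); P=cloud("top",np.load("top0.npy")); z=P[...,2]; q=P[...,:2]-M; ry=q@Y; rx=q@X-.105
m=(p.max(2)<75)&(z>.08)&(z<.1)&(rx>-.13)&(rx<-.065)&(abs(ry)<.13); print("top0",m.sum(),np.percentile(ry[m],[2,98]))
# notches: rail-top brightness along y in top0
g=p.astype(float).mean(2); r=(abs(rx+.105)<.007)&(z>.06)&(z<.08)
for c in np.arange(-.12,.121,.004):
    k=r&(abs(ry-c)<.003); 
    if k.sum()>3: print(f"{c:.3f}:{g[k].mean():.0f}/{z[k].mean()*1e3:.1f}",end=" ")
E
```

```text
49 [-0.04040175 -0.01093738]Traceback (most recent call last):
  File "<stdin>", line 8, in <module>
    return _quantile_unchecked(
        a, q, axis, out, overwrite_input, method, keepdims, weights)
    return _ureduce(a,
                    func=_quantile_ureduce_func,
    ...<5 lines>...
                    overwrite_input=overwrite_input,
                    method=method)
    r = func(a, **kwargs)
    result = _quantile(arr,
                       quantiles=q,
    ...<2 lines>...
                       out=out,
                       weights=wgt)
    slices_having_nans = np.isnan(arr[-1, ...])
                                  ~~~^^^^^^^^^
IndexError: index -1 is out of bounds for axis 0 with size 0
```

Keeper ≈ −0.057, with the TCP 26.6 mm behind it. That matches half the tab (12 mm) plus the finger (14.5 mm). About 28 mm remain, so I push 18 mm quickly and the rest in small steps.

Call:
arm_command(turn=[[0,0,0],[0,0,0],[0,0,0],[0,0,0],[0,0,0],[0,0,0],[0,0,0]], xyz=[[0,-0.06,0],[0,-0.06,0],[0,-0.06,0],[0,-0.06,0],[0,-0.06,0],[0,-0.06,0],[0,0,0]], claw=[0,0,0,0,0,0,0])

```text
time_s: 7.05
position: [0.4896, -0.1223, 0.1053]
tool_rot: [[-0.975, -0.222, 0.0], [-0.222, 0.975, -0.001], [-0.0, -0.001, -1.0]]
ft_force: [0.8, 0.0, -0.5]
grip_width: 0.0001
gripper_force: 0.0
```

```bash
python3 look.py; python3 - <<'E'
from h import *
M=np.array([.4875,-.0729]); Y=np.array([-.2225,.975]); X=np.array([.975,.2225])
p=cv2.imread("pics/top0.png"); P=cloud("top",np.load("top0.npy")); z=P[...,2]; q=P[...,:2]-M; ry=q@Y; rx=q@X-.105
g=p.astype(float).mean(2); r=(abs(rx+.105)<.007)&(z>.06)&(z<.08)
for c in np.arange(-.12,.121,.004):
    k=r&(abs(ry-c)<.003)
    if k.sum()>3: print(f"{c:.3f}:{g[k].mean():.0f}/{z[k].mean()*1e3:.1f}",end=" ")
E
```

```text
t 7.05 tcp rack -0.1139 -0.0486 [ 0.83  0.01 -0.51]
gate n 49 range [-0.0881 -0.0588] centre -0.0735
-0.120:168/74.4 -0.116:167/74.9 -0.112:167/74.9 -0.108:167/75.0 -0.104:167/74.7 -0.100:168/74.0 -0.096:168/75.5 -0.092:168/74.7 -0.088:154/73.7 -0.084:139/71.4 -0.080:137/69.6 -0.076:143/72.3 -0.072:155/74.3 -0.068:168/74.8 -0.064:171/73.9 -0.060:171/74.3 -0.056:165/73.9 -0.008:143/73.7 -0.004:169/74.1 0.000:169/73.6 0.004:168/75.2 0.008:168/75.9 0.012:169/75.2 0.016:168/73.8 0.020:169/73.4 0.024:169/74.0 0.028:169/74.6 0.032:170/75.1 0.036:170/75.1 0.040:171/74.1 0.044:170/73.7 0.048:170/75.4 0.052:171/75.3 0.056:171/74.2 0.060:171/74.1 0.064:171/74.7 0.068:171/75.7 0.072:170/75.0 0.076:170/74.3 0.080:167/74.0 0.084:148/71.5 0.088:136/69.1 0.092:140/70.5 0.096:147/73.8 0.100:161/75.3 0.104:169/76.2 0.108:168/74.3 0.112:170/74.4 0.116:169/74.7 0.120:169/74.3
```

In my frame the notches read −0.080 and +0.090, a 5 mm frame offset. The gate moved 23 mm while the finger moved 18 mm, so the keeper ran ahead and is now at about −0.080, which is in the notch. I back off, rise and verify.

Call:
arm_command(turn=[[0,0,0],[0,0,0],[0,0,0],[0,0,0],[0,0,0],[0,0,0],[0,0,0],[0,0,0],[0,0,0],[0,0,0]], xyz=[[0,0.2,0],[0,0.3,0],[0,0.3,0],[0,0,-0.5],[0,0,-0.5],[0,0,-0.5],[0,0,-0.5],[0.5,0.5,-0.3],[0.5,0.5,0],[0,0,0]], claw=[0,0,0,0,0,0,0,0,0,0])

```text
time_s: 8.1
position: [0.4174, -0.0418, 0.2207]
tool_rot: [[-0.974, -0.225, -0.001], [-0.225, 0.974, 0.0], [0.0, 0.001, -1.0]]
ft_force: [-0.3, 0.1, -0.3]
grip_width: -0.0003
gripper_force: 0.0
```

Call:
arm_command(turn=[[0,0,0],[0,0,0],[0,0,0],[0,0,0],[0,0,0],[0,0,0]], xyz=[[0.3,0.7,0],[0.3,0.7,0],[0.3,0.7,0],[0.3,0.7,0],[0,0,0],[0,0,0]], claw=[0,0,0,0,0,0])

```text
time_s: 8.7
position: [0.3309, 0.0789, 0.2205]
tool_rot: [[-0.974, -0.225, 0.001], [-0.225, 0.974, -0.0], [-0.001, -0.0, -1.0]]
ft_force: [0.5, -0.5, 0.5]
grip_width: 0.0001
gripper_force: 0.0
```

```bash
python3 look.py; python3 - <<'E'
from h import *
M=np.array([.4875,-.0729]); Y=np.array([-.2225,.975]); X=np.array([.975,.2225])
def tab(p,P):
    z=P[...,2]; q=P[...,:2]-M; ry=q@Y; rx=q@X-.105
    m=(z>.124)&(z<.138)&(rx>-.13)&(rx<-.1)&(abs(ry)<.13); k=(p.max(2)<75)&(z>.105)&(z<.12)
    b=(p[...,2]>p[...,0]*1.0+35)&(z>.09)&(z<.105)&(rx>-.11)&(rx<-.085)
    return m.sum(),ry[m].min().round(4),ry[m].max().round(4),"brass",b.sum(),z[b].mean().round(4),ry[b].mean().round(4)
print("before",tab(cv2.imread("pics/top0.png"),cloud("top",np.load("top0.npy"))))
p,d=imaging.get_image("top"); print("after",tab(p,cloud("top",d)))
cv2.imwrite("pics/t_end.png",cv2.resize(p[125:285,270:430],(560,560),interpolation=cv2.INTER_CUBIC))
E
```

```text
t 8.7 tcp rack -0.2239 0.1829 [ 0.49 -0.51  0.49]
gate n 46 range [-0.0896 -0.0581] centre -0.0739
before (np.int64(59), np.float64(-0.0437), np.float64(-0.0203), 'brass', np.int64(11), np.float64(0.0996), np.float64(-0.0312))
after (np.int64(60), np.float64(-0.0922), np.float64(-0.0681), 'brass', np.int64(9), np.float64(0.0953), np.float64(-0.0791))
```

View pics/t_end.png

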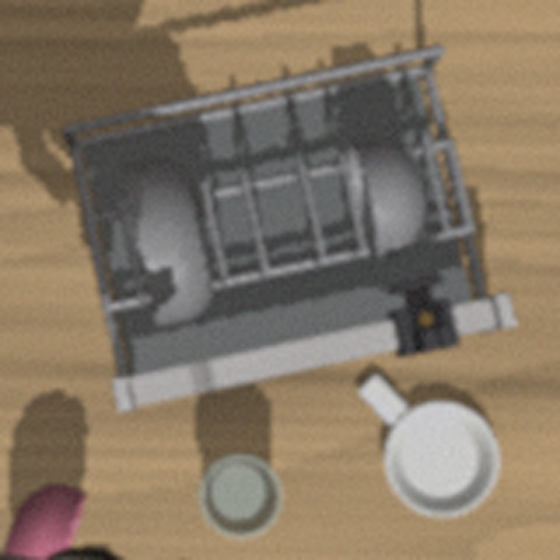

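The keeper now sits at crop (427,320), right over the notch seen earlier at (427,325). Its tab centre is −0.080 in my frame, equal to the notch, and the brass pin head is 4.3 mm lower. The bowls, pot and spoon rest have not moved and the arm is clear.

```bash
python3 -c "
from rig import env
print(env.close_job())"
```

```text
the job is handed in; nothing more can be done
None
```

The keeper was pushed by the side of its tab into the notch in front of the small steel bowl; the last picture shows it over the notch with its pin about 4 mm lower and the bowls in place, and the job is handed in (the verdict was not reported).

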